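# Put the gearbox stand's selector lever in neutral

## Task

Before anyone works on this gearbox, put its selector lever in neutral: lift the T-handle to clear the tooth of the sector plate, swing the lever away from the long slot it is in, and let the pin drop fully home in the narrow notch in the middle. Never let it drop into the far slot beyond, which is reverse, and leave the parts lying on and around the stand where they are.

Things in the scene. Friction and masses are not known exactly. Their poses are not given: they have to be found in the camera images.
- stand: the gearbox stand, bolted down: a dark steel base plate 240 x 240 x 20 mm with a grey cast gearbox (up to 132 mm high, 130 mm along x) on its -y side. Origin at table height straight below the lever's pivot; the base plate reaches 120 mm to either side along x, 80 mm to +y and 160 mm to -y. The lever swings in its x-z plane; z is up.
- pivot (a point): the lever's pivot axis, which runs along the stand's y, 60 mm above the table; axes as the stand's
- handle (a point): middle of the lever's T-handle: a round black bar of 22 mm diameter and 130 mm length lying along the stand's y (its own y), on a 12 mm steel stem, 205 mm from the pivot when the handle is down. Its z points up along the stem. The bar is the only thing to take hold of.
- lever (a joint): lever angle (rad): 0 leans 0.62 back to the stand's -x, 0.62 is upright, 1.26 is the end of its swing to +x. Some friction; stays where it is left. An 8 mm cross pin on the stem, 110 mm from the pivot, runs in the rim of the sector plate. Starts in the long slot (free from 0 to about 0.60); neutral notch about 0.85; far slot (reverse) from about 1.10.
- plate_axis (a point): the pivot axis at the middle of the steel sector plate, which stands on edge on the stem's -y side (119 mm radius over the teeth). Rim, by growing angle: long slot, 16 mm tooth, 14 mm neutral notch, 16 mm tooth, far slot. The plate is clamped by hand: all its angles are off by one same amount, up to 0.08 rad, which no reading tells; feel or see it.
- lift (a joint): how far the T-handle is pulled out along its stem, away from the pivot (m): 0 is fully down, 0.022 fully out. A spring (7 N down, 10 N out) and the handle's weight draw it in. The teeth are passed only above 0.013; let go over a tooth, the pin rests on top of it at about 0.013; over a cutout it drops to 0.
- gear_big: Bystander, to be left alone: a toothed steel gear lying flat, 90 mm across, 38 mm high over its hub; origin under its centre
- gear_small: Bystander, to be left alone: a toothed steel gear lying flat, 66 mm across, 34 mm high over its hub; origin under its centre
- bearing: Bystander, to be left alone: a plain steel bearing ring lying on the base plate of the stand, 60 mm across, 20 mm high; origin under its centre
- sleeve: Bystander, to be left alone: a dark steel sleeve standing on the base plate of the stand, 48 mm across, 40 mm high; origin under its centre
- flange: Bystander, to be left alone: a cast iron flanged cover, 110 mm square, 70 mm high; origin under its centre
- shaft: Bystander, to be left alone: a stepped steel shaft lying down, 140 mm long, 36 mm at its thickest; origin at the table under its middle
- spanner: Bystander, to be left alone: a steel spanner lying flat, 180 mm long; origin under its middle

How it is judged:
At the end, for the whole second after the job is handed in: The pin is home in the narrow middle notch: lever angle between 0.725 and 0.98 rad (this notch lies within it wherever the plate is clamped, and no other cutout does), T-handle down to within 3 mm, lever still (under 0.05 rad/s) (value of joint lever between 0.725 and 0.98 rad and value of joint lift below 0.003 m and velocity of joint lever between -0.05 and 0.05 rad/s); the robot touches nothing.
It fails at once if the lever drops into the far slot (handle below 5 mm with the lever past 1.0 rad) (value of joint lever above 1 rad and value of joint lift below 0.005 m).
It fails at once if a bystander is moved by more than 30 mm (distance of any of gear_big, gear_small, bearing, sleeve, flange, shaft, spanner from where it was at the start of the episode above 0.03 m).
It also fails if it takes over 42 s, if anything falls off the work surface, if the arm or the gripper's body presses on something with over 40 N, if the wrist force passes 120 N, or if a joint passes its speed limit or range.

## Robot

A 7-joint arm with a two-finger parallel gripper is mounted at the origin on the work surface. World frame = base frame: x ahead of the robot, y to its left, z up, the work surface at z = 0. Lengths are in m, angles in rad, forces in N, time in s.
With the tool pointing down it reaches from about 0.425 to 0.875 m from the base axis. Payload 4.7 kg.
Tool frame: the origin (TCP) lies at the very end of the fingers, on their centre line; the grasp point (between the pads) lies grip_point_offset behind it (grip_point_offset is the distance from the TCP to the grasp point, in m); z points along the fingers, y is the line along which they close (so a half turn about z gives the same grasp; the last joint's range is limited). The gripper opens to 85 mm and grips with 20 to 120 N. Pads are 22 mm wide; open, the fingers measure 114 mm over their backs; the gripper's body (76 mm by 85 mm) begins 54 mm behind the grasp point. The pads swing forward as they close: fully open they stand 13 mm farther back than shut.
Start: joints at [-1.243, 0.321, -0.07, 1.45, 0.023, 1.371, -0.057], TCP at [0.201, 0.618, 0.2] pointing down, gripper open.
Joint ranges: [-2.86, 2.86], [-0.3, 2.09], [-1.38, 1.24], [0.06, 2.45], [-1.56, 4.7], [0.09, 2.05], [-2.69, 2.69]. Speed limits (rad/s): [2.57, 2.57, 3.14, 3.14, 3.14, 3.14, 3.14].

## Interface

Orientations are given as a unit quaternion [x, y, z, w].
In Python, from plant import read_state, capture, close_job, grip_point_offset gives the robot as it stands.
- The arm moves only by the tool send_rows, never from a script. Its argument "plan" is a list of rows, each a list of 4 numbers: the shift along the tool's x, y, z in m, then the turn about the tool's z in degrees. In form: [[x, y, z, twist], ...]. A call has 1 to 12 rows; each row shifts and turns the commanded pose from where the row before left it, along the tool's axes as they then stand; what a row does not reach is not made up. A row lasts 1/8 s, in which the tool goes at most 62.5 mm and 10.7 degrees, less where a joint would pass 70% of its speed; a pose out of reach is approached as far as the arm can. A call is refused whole if a number of a shift passes 0.0625 or a number of a turn 10.7, either way. A call with a gripper value outside its range is refused whole. "claw" is the finger opening in m, from 0 to 0.0854, set as the call begins (left out, the last holds). The fingers move at their own pace and stop on an object; the grip force is fixed at half the most. Time passes only in rows, so rows that do not move let the fingers close. It gives the time, the measured TCP pose, the force, the opening and the grip force at its end, in the units of the state.
- read_state(): the state, without advancing time (a new reading comes with each control period).
- capture(name): name is "scene" or "top" or "wrist"; returns a dict with "color" (400x640x3 uint8, red, green, blue), "K" (3x3 intrinsics, pixels), "origin" and "orientation" of the camera in the world. Camera axes: x right, y down, z forward; pixel columns grow to the right and rows downward; lengths in m; the calibration is good to about 2 mm. A picture is of the moment at which its call begins. There is no depth.
- close_job(): hands the job in; it is judged then, once.
The state is a dict: "clock": time; "joint_positions": joint angles; "qd": joint speeds; "tau": joint torques, N m; "eef_pos": TCP position; "tool_rot": TCP orientation; "wrist_force": force on the tool from outside, world axes, zero at the start; "torque": the same for the moment, N m; "opening": opening from 0.0 (shut) to 1.0 (fully open); "gripper_force": force on a finger pad.
Only numpy, scipy, OpenCV 4.12 (cv2) and the standard library are available. Lean on these libraries where they do the work, as an engineer would, in place of code of your own. Each camera call takes 0.05 s, during which the arm holds its last target. There are 200 camera calls.

## Working session

There is one attempt and no reset: what is moved stays moved. The work goes in short steps, Python scripts to look and compute and a tool call to move; the robot and the scene stay as the last step left them, time stands still between calls to the robot, and variables do not carry over. Pictures are saved under pics/ and viewed, at most 10 in all, crops included, and the job is handed in when it is done.

Besides the shell and the picture viewer there is one more tool, called after "Request:" as a command line: name --pt "numbers of a row" for each row, then --argument value for the rest. send_rows: Moves the arm, as the interface text tells. Its arguments: {"type":"object","properties":{"plan":{"type":"array","items":{"type":"array","items":{"type":"number"}}},"claw":{"type":"number"}},"required":["plan"]}

```bash
mkdir -p pics
cat > h.py <<'E'
import numpy as np,cv2
from plant import *
from scipy.spatial.transform import Rotation as R
def snap(n,f):
    c=capture(n); cv2.imwrite('pics/'+f,c['color'][:,:,::-1]); np.savez('pics/'+f+'.npz',**{k:c[k] for k in('K','origin','orientation')}); return c
def cam(f):
    d=np.load('pics/'+f+'.npz'); o=d['orientation']; r=R.from_quat(o).as_matrix() if o.size==4 else o
    return d['K'],d['origin'],r
def ray(f,p):
    K,o,r=cam(f); v=r@np.linalg.inv(K)@np.array([p[0],p[1],1.]); return o,v/np.linalg.norm(v)
def proj(f,P):
    K,o,r=cam(f); q=K@(r.T@(np.asarray(P,float)-o)); return q[:2]/q[2]
def tri(obs):
    A=np.zeros((3,3));b=np.zeros(3);L=[]
    for f,p in obs:
        o,v=ray(f,p);M=np.eye(3)-np.outer(v,v);A+=M;b+=M@o;L.append(M)
    X=np.linalg.solve(A,b); return X,[np.linalg.norm(M@(X-ray(f,p)[0])) for M,(f,p) in zip(L,obs)]
E
python3 - <<'E'
from h import *
snap('scene','s0.png');snap('top','t0.png')
a=cv2.imread('pics/s0.png');b=cv2.imread('pics/t0.png')
for f in('s0.png','t0.png'):print(cam(f))
s=read_state();print({k:np.round(s[k],3) for k in s},grip_point_offset)
E
```

```text
(array([[477.49104208,   0.        , 322.31837946],
       [  0.        , 477.49104208, 198.02743691],
       [  0.        ,   0.        ,   1.        ]]), array([1.26294288, 0.34159887, 0.99204934]), array([[-0.43401479,  0.66229837, -0.61073074],
       [ 0.90086427,  0.32555474, -0.28715444],
       [ 0.00864437, -0.67481478, -0.73793651]]))
(array([[364.36964103,   0.        , 318.85979408],
       [  0.        , 364.36964103, 195.33221819],
       [  0.        ,   0.        ,   1.        ]]), array([0.47298135, 0.023396  , 1.01667888]), array([[-0.02595315, -0.99357854,  0.11012778],
       [-0.99949759,  0.02779584,  0.01522994],
       [-0.01819324, -0.10967718, -0.99380075]]))
{'clock': np.float64(0.1), 'joint_positions': array([-1.243,  0.322, -0.07 ,  1.452,  0.023,  1.371, -0.057]), 'qd': array([-0.   , -0.   , -0.001, -0.003,  0.002,  0.   , -0.   ]), 'tau': array([-0.0000e+00, -4.9488e+01, -3.8400e-01, -3.1521e+01,  1.3000e-02,
        7.0000e-03,  0.0000e+00]), 'eef_pos': array([0.201, 0.618, 0.199]), 'tool_rot': array([ 0.156,  0.988, -0.001, -0.   ]), 'wrist_force': array([-0.33 ,  0.528,  0.001]), 'torque': array([-0.043,  0.024,  0.049]), 'gripper_force': np.float64(0.0), 'opening': np.float64(1.001)} 0.0187
```

View pics/s0.png

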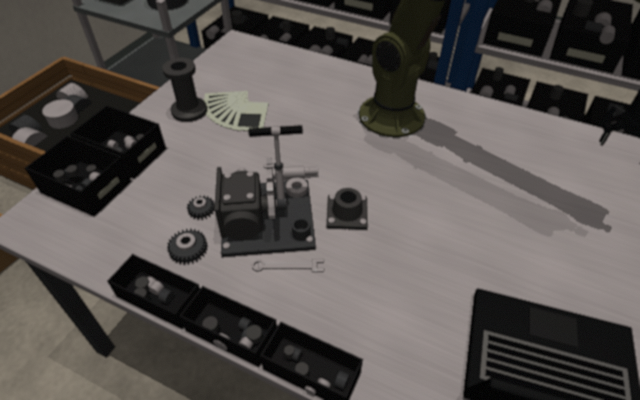

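View pics/t0.png

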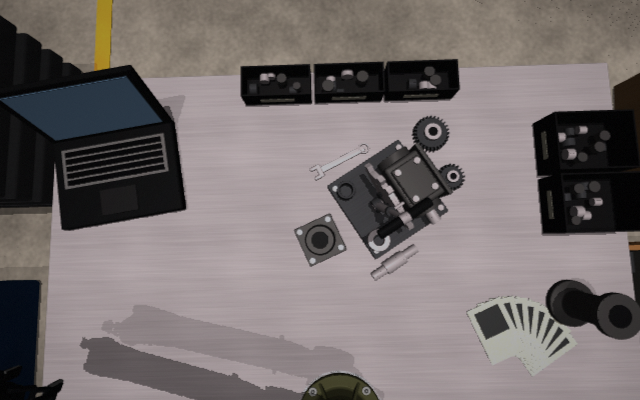

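The scene view shows the T-bar from about (250,132) to (301,129), leaning toward the robot. In the top view it runs from about (380,236) to (430,203), with the base plate around it. I'll enlarge both.

Run:
```python
from h import *
a=cv2.imread('pics/s0.png')[110:260,200:330];b=cv2.imread('pics/t0.png')[130:270,310:470]
g=lambda x,s:cv2.convertScaleAbs(cv2.resize(x,None,fx=s,fy=s,interpolation=cv2.INTER_CUBIC),alpha=1.7,beta=15)
a=g(a,3);b=g(b,2.5)
o=np.zeros((450,790,3),np.uint8);o[:450,:390]=a;o[:350,390:790]=b
cv2.imwrite('pics/z.png',o)
```

```text
(no output)
```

View pics/z.png

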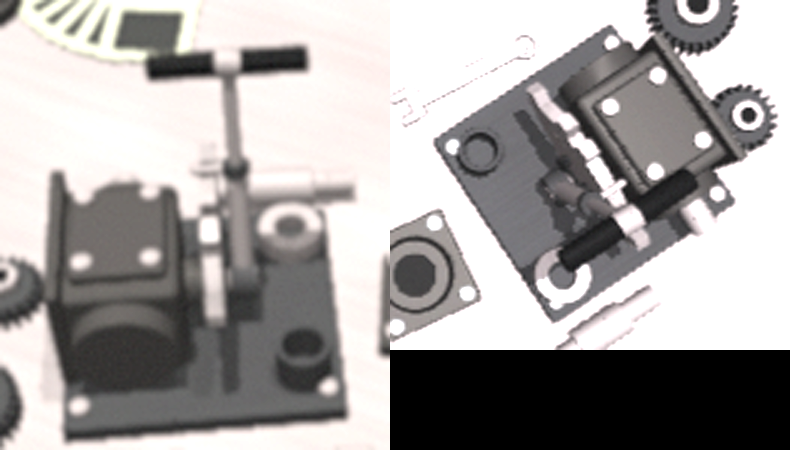

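The zoomed scene view puts the bar ends at (249.3,131.7) and (302.3,130.0), with the hub at (276,131.3). In the top view the ends are (379.2,232.8) and (430.8,202.4), hub (406,217.2), and the base corners are (329,187), (399,140), (448,210) and (376,258).

```bash
cat > m.py <<'E'
from h import *
from scipy.optimize import least_squares
S=lambda u,v:('s0.png',(200+u/3,110+v/3)); T=lambda u,v:('t0.png',(310+(u-390)/2.5,130+v/2.5))
for n,o in dict(endA=[S(307,60),T(563,257)],endB=[S(148,65),T(692,181)],hub=[S(228,64),T(630,218)]).items():
    X,e=tri(o); print(n,X.round(4),np.round(e,4))
# stand pose from base top corners
obs=[(T(437,143),(.12,.08)),(T(612,25),(.12,-.16)),(T(735,200),(-.12,-.16)),(T(555,320),(-.12,.08)),(S(346,413),(.12,.08)),(S(65,435),(.12,-.16))]
def P(p,l):
    c,s=np.cos(p[2]),np.sin(p[2]); return np.array([p[0]+c*l[0]-s*l[1],p[1]+s*l[0]+c*l[1],l[2]])
def f(p):
    r=[]
    for (n,q),l in obs:
        z=.02 if n[0]=='t' else .02-.012*0
        r+=list(proj(n,P(p,(*l,z)))-q)
    # bar: ends & hub at angle p[3]
    a=p[3]-.62; hx,hz=.205*np.sin(a),.06+.205*np.cos(a)
    for yy,oo in ((.065,[S(307,60),T(563,257)]),(-.065,[S(148,65),T(692,181)]),(0,[S(228,64),T(630,218)])):
        for n,q in oo: r+=list(proj(n,P(p,(hx,yy,hz)))-q)
    return r
s=least_squares(f,[.6,-.1,.6,.2],loss='soft_l1');p=s.x
print(p.round(4),np.round(s.fun,1)); np.save('p.npy',p)
E
python3 m.py
```

```text
endA [ 0.4751 -0.0863  0.2551] [0.0018 0.0018]
endB [ 0.5356 -0.1971  0.2543] [0.0013 0.0013]
hub [ 0.5056 -0.1427  0.2533] [0.0028 0.0028]
[ 0.5516 -0.1135  0.5529  0.3561] [-2.6 -2.3 -0.6 -1.9  0.3 -0.  -0.8  0.7  0.  -2.5 -2.2 -2.3 -0.2 -1.8
 -0.6  1.8 -1.6 -0.2 -0.3 -2.1 -1.  -1.5 -1.3  0.2]
```

Request:
send_rows --pt "-0.044 -0.035 -0.018 0" --pt "-0.044 -0.035 -0.018 0" --pt "-0.044 -0.035 -0.018 0" --pt "-0.044 -0.035 -0.018 0" --pt "-0.044 -0.035 -0.018 0" --pt "-0.044 -0.035 -0.018 0" --pt "-0.044 -0.035 -0.018 0" --pt "-0.044 -0.035 -0.018 0" --pt "-0.044 -0.035 -0.018 0"

```text
clock: 1.23
eef_pos: [0.4806, 0.1947, 0.3621]
tool_rot: [0.156, 0.988, 0.0, -0.0]
wrist_force: [-0.2, 0.8, -0.9]
opening: 0.998
gripper_force: 0.0
```

Request:
send_rows --pt "0 0 0 10.5" --pt "0 0 0 10.5" --pt "0 0 0 10.5" --pt "0 0 0 10.5"

```text
clock: 1.72
eef_pos: [0.4799, 0.1963, 0.3613]
tool_rot: [0.503, 0.865, -0.0, -0.0]
wrist_force: [0.0, 0.1, 0.3]
opening: 1.002
gripper_force: 0.0
```

```bash
cat > go.py <<'E'
import sys
from h import *
s=read_state();r=R.from_quat(s['tool_rot']);t=np.array([float(x) for x in sys.argv[1:4]])
y=r.as_matrix()[:,1];print('clock',s['clock'],'pos',s['eef_pos'].round(4),'yaw y',np.arctan2(y[1],y[0]).round(3),'tool delta',r.inv().apply(t-s['eef_pos']).round(4),'F',s['wrist_force'].round(1),'j',s['joint_positions'].round(2))
E
python3 go.py .4926 -.12 .36
```

```text
clock 1.725 pos [0.4799 0.1963 0.3613] yaw y 0.518 tool delta [-0.2811 -0.1455  0.0014] F [0.  0.1 0.3] j [-0.75  0.    0.31  1.5  -0.    1.64  0.08]
```

Request:
send_rows --pt "-0.047 -0.024 0 0" --pt "-0.047 -0.024 0 0" --pt "-0.047 -0.024 0 0" --pt "-0.047 -0.024 0 0" --pt "-0.047 -0.024 0 0" --pt "-0.047 -0.025 0 0" --pt "0 0 0 0"

```text
clock: 2.6
eef_pos: [0.4944, -0.1259, 0.3617]
tool_rot: [0.504, 0.864, -0.001, 0.0]
wrist_force: [0.6, 0.2, -0.1]
opening: 0.999
gripper_force: 0.0
```

```bash
python3 - <<'E'
from h import *
snap('wrist','w0.png');print(cam('w0.png'))
a=cv2.imread('pics/w0.png');cv2.imwrite('pics/w0b.png',cv2.convertScaleAbs(a,alpha=1.6,beta=15))
for z in(.25,):print(proj('w0.png',[.5056,-.1427,.2533]))
E
python3 go.py .4926 -.12 .36
```

```text
(array([[295.05603056,   0.        , 319.51003631],
       [  0.        , 295.05603056, 200.19512898],
       [  0.        ,   0.        ,   1.        ]]), array([ 0.45228057, -0.05363359,  0.53613343]), array([[ 8.70091706e-01,  4.65754969e-01,  1.61284631e-01],
       [ 4.92889711e-01, -8.21928639e-01, -2.85469865e-01],
       [-3.94550562e-04,  3.27880498e-01, -9.44719124e-01]]))
[322.06118377 205.39097721]
clock 2.65 pos [ 0.495  -0.1225  0.3616] yaw y 0.519 tool delta [ 0.0034 -0.0009  0.0016] F [ 0.2  1.9 -0.3] j [-0.47 -0.03  0.65  1.53  0.02  1.64  0.7 ]
```

View pics/w0b.png

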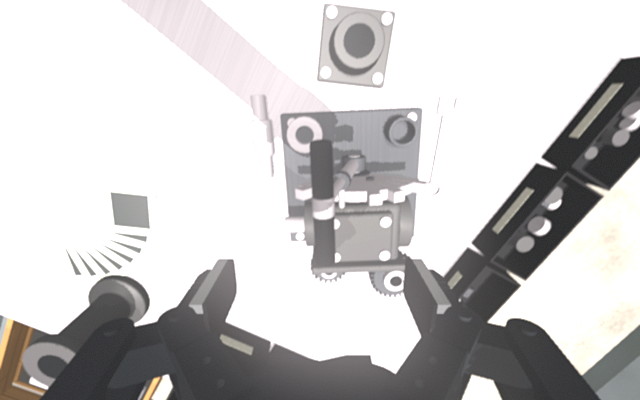

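The wrist view shows the bar from (321,142) to (323,267), the hub at (323,208) and the base's +y corners at (282,113) and (420,109). The earlier triangulation predicted the hub within 3 px. I'll refit with this view included.

```bash
cat >> m.py <<'E'
W=lambda u,v:('w0.png',(u,v))
for n,o in dict(endA=[S(307,60),T(563,257),W(321,142)],endB=[S(148,65),T(692,181),W(323,267)],hub=[S(228,64),T(630,218),W(323,208)]).items():
    X,e=tri(o); print(n,X.round(4),np.round(e,4))
obs+=[(W(282,113),(-.12,.08)),(W(420,109),(.12,.08))]
f0=f
def f(p):
    a=p[3]-.62; hx,hz=.205*np.sin(a),.06+.205*np.cos(a);r=list(f0(p))
    for yy,q in((.065,(321,142)),(-.065,(323,267)),(0,(323,208))): r+=list(proj('w0.png',P(p,(hx,yy,hz)))-q)
    return r
s=least_squares(f,p,loss='soft_l1');p=s.x;print(p.round(4),np.round(s.fun,1));np.save('p.npy',p)
a=p[3]-.62
for y in(0,.026): print('bar pt',y,P(p,(.205*np.sin(a),y,.06+.205*np.cos(a))))
E
python3 m.py
```

```text
endA [ 0.4751 -0.0863  0.2551] [0.0018 0.0018]
endB [ 0.5356 -0.1971  0.2543] [0.0013 0.0013]
hub [ 0.5056 -0.1427  0.2533] [0.0028 0.0028]
[ 0.5516 -0.1135  0.5529  0.3561] [-2.6 -2.3 -0.6 -1.9  0.3 -0.  -0.8  0.7  0.  -2.5 -2.2 -2.3 -0.2 -1.8
 -0.6  1.8 -1.6 -0.2 -0.3 -2.1 -1.  -1.5 -1.3  0.2]
endA [ 0.474  -0.0869  0.2539] [0.0019 0.0022 0.0011]
endB [ 0.5377 -0.1973  0.2587] [0.0039 0.002  0.0047]
hub [ 0.5065 -0.1429  0.2546] [0.0036 0.0021 0.0016]
[ 0.5519 -0.1145  0.5497  0.3562] [-2.1 -2.5 -0.1 -1.9  0.7  0.1 -0.7  0.6 -0.5 -2.5 -2.8 -2.5 -1.6  1.3
  3.6  0.2 -0.5 -1.8 -0.2  1.7 -2.  -0.3  0.1 -2.2 -1.3 -1.5 -0.9  0.1
 -0.3 -0.1  1.7 -3.5 -0.2 -0.9]
bar pt 0 [ 0.50630008 -0.14243328  0.25790621]
bar pt 0.026 [ 0.49271717 -0.12026338  0.25790621]
```

Request:
send_rows --pt "0.003 -0.001 0.025 -1.2" --pt "0 0 0.025 0" --pt "0 0 0.025 0" --pt "0 0 0.025 0" --pt "0 0 0.025 0" --pt "0 0 0 0"

```text
clock: 3.4
eef_pos: [0.492, -0.1162, 0.2348]
tool_rot: [0.49, 0.872, -0.001, -0.002]
wrist_force: [0.2, -0.0, 1.1]
opening: 0.999
gripper_force: 0.0
```

Request:
send_rows --pt "0 0 0 0" --pt "0 0 0 0" --pt "0 0 0 0" --pt "0 0 0 0" --pt "0 0 0 0" --pt "0 0 0 0" --claw 0.0

```text
clock: 4.15
eef_pos: [0.4936, -0.1186, 0.2377]
tool_rot: [0.491, 0.871, 0.0, 0.001]
wrist_force: [-1.1, -0.8, 5.1]
opening: 0.002
gripper_force: 2.8
```

```bash
python3 go.py .4928 -.1205 .236
python3 - <<'E'
from h import *
snap('wrist','w1.png')
a=cv2.imread('pics/w1.png');cv2.imwrite('pics/w1b.png',cv2.convertScaleAbs(a,alpha=1.6,beta=15))
E
```

```text
clock 4.15 pos [ 0.4936 -0.1186  0.2377] yaw y 0.545 tool delta [-0.0012 -0.0016  0.0017] F [-1.1 -0.8  5.1] j [-0.47 -0.02  0.65  1.76  0.01  1.4   0.72]
```

View pics/w1b.png

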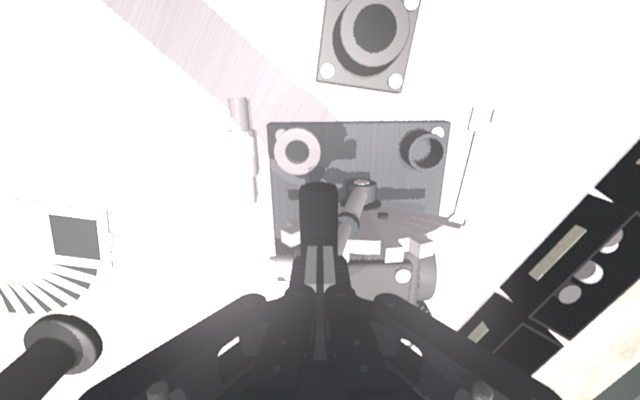

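The fingers shut fully above the bar, so they missed it. The wrist view has the closed tips at (320,250), over the bar's near part, and the bar end at (319,190). I'll look from the side to find the bar's true height.

Run:
```python
from h import *
snap('scene','s1.png');snap('top','t1.png')
a=cv2.imread('pics/s1.png')[90:240,205:335];b=cv2.imread('pics/t1.png')[130:270,310:470]
g=lambda x,s:cv2.convertScaleAbs(cv2.resize(x,None,fx=s,fy=s,interpolation=cv2.INTER_CUBIC),alpha=2.2,beta=20)
o=np.zeros((450,790,3),np.uint8);o[:450,:390]=g(a,3);o[:350,390:790]=g(b,2.5)
cv2.imwrite('pics/z1.png',o)
p=np.load('p.npy')
c,s=np.cos(p[2]),np.sin(p[2])
Pt=lambda x,y,z:[p[0]+c*x-s*y,p[1]+s*x+c*y,z]
for th in(0,.1,.2,.3,.4):
    q=th-.62;h=(.205*np.sin(q),.06+.205*np.cos(q))
    print(th,[proj(n,Pt(h[0],.065,h[1])).round(0) for n in('w0.png','w1.png','s0.png','t0.png')],np.round(h[1],3))
tcp=read_state()['eef_pos'];print('tcp px',[proj(n,tcp).round(0) for n in('w1.png','s1.png','t1.png')])
```

```text
0 [array([257., 140.]), array([217., 173.]), array([300., 121.]), array([394., 260.])] 0.227
0.1 [array([272., 141.]), array([239., 178.]), array([301., 122.]), array([391., 254.])] 0.238
0.2 [array([290., 141.]), array([266., 181.]), array([301., 124.]), array([386., 247.])] 0.247
0.3 [array([309., 142.]), array([299., 185.]), array([301., 126.]), array([382., 239.])] 0.255
0.4 [array([330., 142.]), array([335., 188.]), array([302., 130.]), array([377., 231.])] 0.26
tcp px [array([321., 234.]), array([286., 136.]), array([392., 224.])]
```

View pics/z1.png

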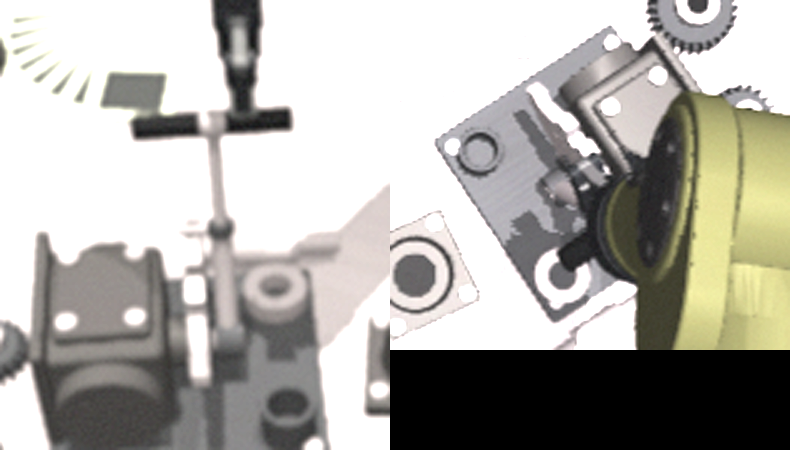

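Run:
```python
from h import *
t=read_state()['eef_pos']
for dz in(0,.01,.02,.03,.04,.05): print(dz,[proj(n,t+[0,0,dz]).round(0) for n in('w1.png','s1.png')])
a=cv2.imread('pics/w1.png')[150:350,240:400]
b=cv2.imread('pics/s1.png')[105:145,265:315]
g=lambda x,s:cv2.convertScaleAbs(cv2.resize(x,None,fx=s,fy=s,interpolation=cv2.INTER_CUBIC),alpha=4,beta=25)
o=np.zeros((500,800,3),np.uint8);o[:500,:400]=g(a,2.5);o[:320,400:800]=g(b,8)
cv2.imwrite('pics/z2.png',o)
```

```text
0 [array([321., 234.]), array([286., 136.])]
0.01 [array([321., 241.]), array([286., 133.])]
0.02 [array([322., 249.]), array([286., 130.])]
0.03 [array([322., 257.]), array([286., 126.])]
0.04 [array([322., 267.]), array([286., 123.])]
0.05 [array([322., 278.]), array([285., 120.])]
```

View pics/z2.png

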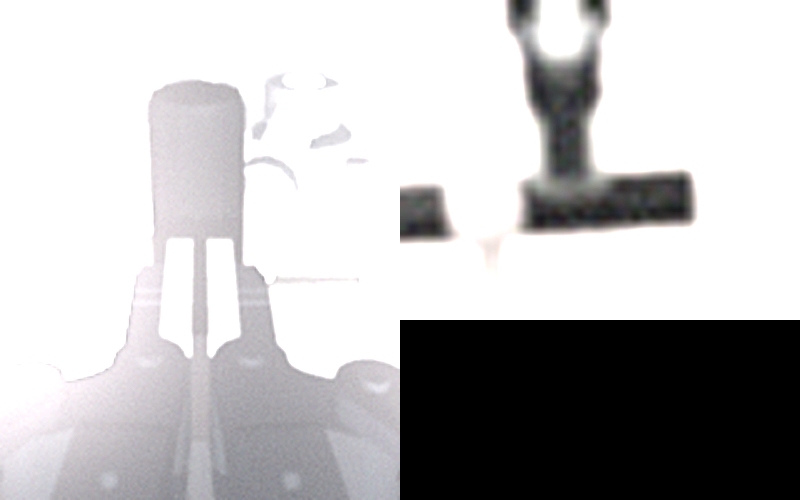

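The closed tips sit on top of the bar, with a 4 px gap between them and their visible end at about (320,246). The tip contact gives the bar's height, so I'll open, go about 28 mm lower and close again.

Request:
send_rows --pt "0 0 -0.004 0" --pt "0 0 0 0" --pt "0 0 0 0" --pt "0 0 0 0" --claw 0.0854

```text
clock: 4.8
eef_pos: [0.4931, -0.1181, 0.2405]
tool_rot: [0.491, 0.871, -0.0, -0.0]
wrist_force: [0.0, 0.2, 0.0]
opening: 0.847
gripper_force: 0.0
```

Request:
send_rows --pt "0 0 0.008 0" --pt "0 0 0.008 0" --pt "0 0 0.008 0" --pt "0 0 0.008 0" --pt "0 0 0 0"

```text
clock: 5.42
eef_pos: [0.4927, -0.1181, 0.2079]
tool_rot: [0.491, 0.871, -0.0, -0.001]
wrist_force: [0.1, -0.4, 0.3]
opening: 1.001
gripper_force: 0.0
```

Request:
send_rows --pt "0 0 0 0" --pt "0 0 0 0" --pt "0 0 0 0" --pt "0 0 0 0" --pt "0 0 0 0" --pt "0 0 0 0" --claw 0.0

```text
clock: 6.18
eef_pos: [0.4933, -0.1183, 0.2091]
tool_rot: [0.491, 0.871, 0.0, 0.0]
wrist_force: [-1.9, 0.1, 4.8]
opening: 0.236
gripper_force: 58.6
```

```bash
python3 go.py .4928 -.1205 .236
```

```text
clock 6.175 pos [ 0.4933 -0.1183  0.2091] yaw y 0.545 tool delta [-0.0016 -0.0015 -0.0269] F [-1.9  0.1  4.8] j [-0.46 -0.01  0.65  1.81  0.    1.34  0.73]
```

The bar is gripped: 20 mm opening, 59 N. A small test push along the arc will tell the lean from the forces.

Request:
send_rows --pt "0 0.003 -0.001 0" --pt "0 0.003 -0.001 0" --pt "0 0.003 -0.001 0" --pt "0 0.003 -0.001 0" --pt "0 0 0 0" --pt "0 0 0 0"

```text
clock: 6.92
eef_pos: [0.501, -0.1134, 0.2114]
tool_rot: [0.491, 0.871, -0.003, -0.002]
wrist_force: [-5.4, -2.2, 2.1]
opening: 0.237
gripper_force: 58.8
```

```bash
python3 go.py .4928 -.1205 .236;python3 - <<'E'
from h import *
snap('scene','s2.png');snap('top','t2.png')
a=cv2.imread('pics/s2.png')[100:220,210:330];b=cv2.imread('pics/t2.png')[130:270,310:470]
g=lambda x,s,al:cv2.convertScaleAbs(cv2.resize(x,None,fx=s,fy=s,interpolation=cv2.INTER_CUBIC),alpha=al,beta=20)
o=np.zeros((480,800,3),np.uint8);o[:480,:480]=g(a,4,2);o[:280,480:800]=g(b,2,1.6)
cv2.imwrite('pics/z3.png',o)
E
```

```text
clock 6.925 pos [ 0.501  -0.1134  0.2114] yaw y 0.544 tool delta [-0.0018 -0.0109 -0.0245] F [-5.4 -2.2  2.1] j [-0.47  0.02  0.65  1.78 -0.01  1.35  0.73]
```

View pics/z3.png

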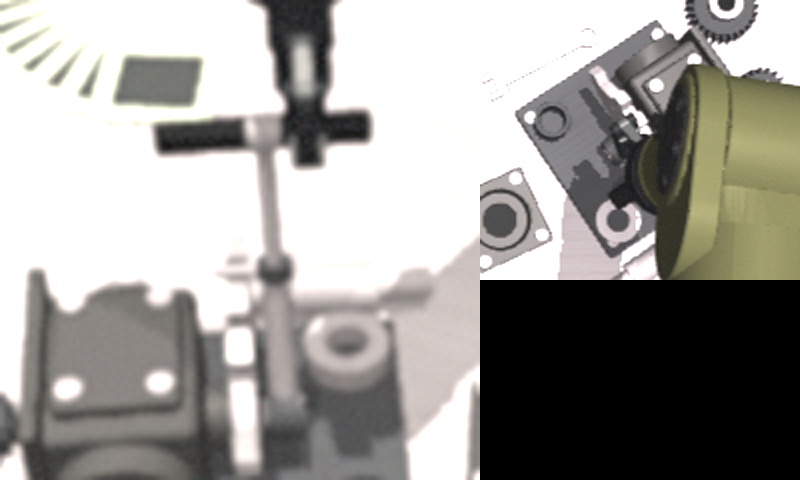

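The fingers straddle the bar near its hub, tips about 10 px below it, and the low forces confirm a lever angle of about 0.40. Next I feel for the tooth with the handle down.

Request:
send_rows --pt "0 0.004 -0.0008 0" --pt "0 0.004 -0.0007 0" --pt "0 0.004 -0.0006 0" --pt "0 0.004 -0.0006 0" --pt "0 0.004 -0.0005 0" --pt "0 0 0 0" --pt "0 0 0 0"

```text
clock: 7.9
eef_pos: [0.5192, -0.1022, 0.2158]
tool_rot: [0.491, 0.871, -0.001, -0.001]
wrist_force: [-5.3, -0.6, 6.0]
opening: 0.236
gripper_force: 58.6
```

Request:
send_rows --pt "0 0.003 -0.0003 0" --pt "0 0.003 -0.0003 0" --pt "0 0 0 0"

```text
clock: 8.28
eef_pos: [0.5246, -0.0989, 0.2167]
tool_rot: [0.491, 0.871, -0.001, -0.001]
wrist_force: [-5.6, -0.9, 6.4]
opening: 0.234
gripper_force: 58.6
```

Request:
send_rows --pt "0 0.003 -0.0003 0" --pt "0 0.003 -0.0002 0" --pt "0 0 0 0"

```text
clock: 8.65
eef_pos: [0.5301, -0.0955, 0.2175]
tool_rot: [0.491, 0.871, -0.001, -0.001]
wrist_force: [-5.9, -0.8, 7.5]
opening: 0.239
gripper_force: 58.6
```

Request:
send_rows --pt "0 0.003 -0.0001 0" --pt "0 0.003 0 0" --pt "0 0 0 0"

```text
clock: 9.02
eef_pos: [0.5356, -0.0921, 0.2172]
tool_rot: [0.491, 0.871, -0.0, -0.001]
wrist_force: [-3.0, -0.4, 4.4]
opening: 0.235
gripper_force: 60.9
```

Request:
send_rows --pt "0 0.003 0 0" --pt "0 0 0 0"

```text
clock: 9.28
eef_pos: [0.538, -0.0907, 0.2172]
tool_rot: [0.491, 0.871, -0.001, -0.001]
wrist_force: [-4.1, -0.6, 5.7]
opening: 0.235
gripper_force: 61.0
```

Request:
send_rows --pt "0 0.003 0 0" --pt "0 0 0 0"

```text
clock: 9.52
eef_pos: [0.5397, -0.0896, 0.2171]
tool_rot: [0.491, 0.871, -0.001, -0.001]
wrist_force: [-6.8, -0.5, 7.8]
opening: 0.236
gripper_force: 61.1
```

Request:
send_rows --pt "0 0.003 0 0" --pt "0 0 0 0"

```text
clock: 9.78
eef_pos: [0.5401, -0.0893, 0.2171]
tool_rot: [0.491, 0.871, -0.003, -0.003]
wrist_force: [-12.3, -2.6, 10.4]
opening: 0.238
gripper_force: 61.6
```

Request:
send_rows --pt "0 0.003 0.0001 0" --pt "0 0 0 0"

```text
clock: 10.02
eef_pos: [0.5403, -0.0892, 0.2171]
tool_rot: [0.492, 0.871, -0.004, -0.005]
wrist_force: [-19.6, -4.0, 15.7]
opening: 0.233
gripper_force: 62.1
```

Contact with the tooth is at handle (0.540, -0.0895), lever about 0.62. I'll back off and lift 18 mm.

Request:
send_rows --pt "0 -0.005 0 0" --pt "0 -0.004 0 0" --pt "0 0 -0.005 0" --pt "0 0 -0.005 0" --pt "0 0 -0.005 0" --pt "0 0 -0.004 0" --pt "0 0 0 0" --pt "0 0 0 0"

```text
clock: 11.02
eef_pos: [0.5378, -0.0908, 0.2356]
tool_rot: [0.491, 0.871, -0.0, -0.001]
wrist_force: [-3.2, -1.2, -10.7]
opening: 0.235
gripper_force: 59.3
```

```bash
python3 go.py .5398 -.0895 .236
```

```text
clock 11.025 pos [ 0.5378 -0.0908  0.2356] yaw y 0.545 tool delta [ 0.0001  0.0024 -0.0004] F [ -3.2  -1.2 -10.7] j [-0.48  0.08  0.64  1.68 -0.05  1.4   0.71]
```

Request:
send_rows --pt "0 0.0072 0.0001 0" --pt "0 0.0072 0.0004 0" --pt "0 0.0072 0.0005 0" --pt "0 0.0072 0.0009 0" --pt "0 0.0072 0.001 0" --pt "0 0.0072 0.0013 0" --pt "0 0.0072 0.0015 0" --pt "0 0.0072 0.0015 0" --pt "0 0 0 0" --pt "0 0 0 0"

```text
clock: 12.28
eef_pos: [0.5877, -0.06, 0.2284]
tool_rot: [0.49, 0.871, 0.0, -0.001]
wrist_force: [-4.0, -0.3, -11.5]
opening: 0.231
gripper_force: 58.9
```

```bash
python3 go.py .5398 -.0895 .2171
```

```text
clock 12.275 pos [ 0.5877 -0.06    0.2284] yaw y 0.546 tool delta [-0.0004 -0.0563  0.0114] F [ -4.   -0.3 -11.5] j [-0.48  0.2   0.63  1.58 -0.12  1.4   0.7 ]
```

Request:
send_rows --pt "0 -0.0011 0.0037 0" --pt "0 -0.0011 0.0037 0" --pt "0 -0.0011 0.0037 0" --pt "0 -0.0011 0.0037 0" --pt "0 -0.0011 0.0037 0" --pt "0 0 0 0" --pt "0 0 0 0"

```text
clock: 13.15
eef_pos: [0.5842, -0.0624, 0.2126]
tool_rot: [0.49, 0.872, 0.002, 0.001]
wrist_force: [-5.5, 3.6, -0.9]
opening: 0.234
gripper_force: 60.1
```

```bash
python3 go.py .5398 -.0895 .2171
```

```text
clock 13.15 pos [ 0.5842 -0.0624  0.2126] yaw y 0.546 tool delta [-0.0001 -0.052  -0.0047] F [-5.5  3.6 -0.9] j [-0.48  0.2   0.63  1.62 -0.12  1.36  0.71]
```

The pin is in the notch, since lift is well below the tooth top. I'll press the last bit home.

Request:
send_rows --pt "0 -0.001 0.002 0" --pt "0 0 0.002 0" --pt "0 0 0 0" --pt "0 0 0 0"

```text
clock: 13.65
eef_pos: [0.5865, -0.0614, 0.2114]
tool_rot: [0.489, 0.872, 0.005, 0.004]
wrist_force: [-3.6, 6.5, 8.6]
opening: 0.239
gripper_force: 61.6
```

```bash
python3 go.py .5398 -.0895 .2171
```

```text
clock 13.65 pos [ 0.5865 -0.0614  0.2114] yaw y 0.548 tool delta [ 0.0003 -0.0545 -0.0063] F [-3.6  6.5  8.6] j [-0.48  0.2   0.62  1.62 -0.12  1.35  0.71]
```

Request:
send_rows --pt "0 0 -0.002 0" --pt "0 0 -0.001 0" --pt "0 0 0 0"

```text
clock: 14.02
eef_pos: [0.5856, -0.0618, 0.2118]
tool_rot: [0.49, 0.872, 0.003, 0.003]
wrist_force: [-1.0, 5.6, -2.1]
opening: 0.233
gripper_force: 60.7
```

Request:
send_rows --pt "0 0 0 0" --pt "0 0 0 0" --pt "0 0 0 0" --pt "0 0 0 0" --pt "0 0 0 0" --pt "0 0 0 0" --claw 0.0854

```text
clock: 14.78
eef_pos: [0.5823, -0.0643, 0.2093]
tool_rot: [0.491, 0.871, 0.0, 0.0]
wrist_force: [0.4, -0.0, 0.8]
opening: 1.002
gripper_force: 0.0
```

Request:
send_rows --pt "0 0 -0.02 0" --pt "0 0 -0.03 0" --pt "0 0 -0.03 0" --pt "0 0 -0.03 0" --pt "0 0 -0.03 0" --pt "0 0 0 0" --pt "0 0 0 0"

```text
clock: 15.65
eef_pos: [0.5821, -0.0642, 0.3486]
tool_rot: [0.491, 0.871, -0.0, -0.0]
wrist_force: [-0.6, -0.3, 0.2]
opening: 1.0
gripper_force: 0.0
```

```bash
python3 go.py .5398 -.0895 .2171;python3 - <<'E'
from h import *
snap('scene','s3.png');snap('wrist','w3.png')
a=cv2.imread('pics/s3.png')[110:230,200:320];b=cv2.imread('pics/w3.png')[80:300,220:440]
g=lambda x,s,al:cv2.convertScaleAbs(cv2.resize(x,None,fx=s,fy=s,interpolation=cv2.INTER_CUBIC),alpha=al,beta=20)
o=np.zeros((400,800,3),np.uint8);o[:,:400]=g(a,400/120,1.7);o[:,400:]=g(b,400/220,1.5)
cv2.imwrite('pics/z4.png',o)
p=np.load('p.npy');c,s=np.cos(p[2]),np.sin(p[2])
Pt=lambda x,y,z:[p[0]+c*x-s*y,p[1]+s*x+c*y,z]
for th in(.8,.85,.9,.95):
  for l in(0,.013):
    q=th-.62;r=.205+l;h=(r*np.sin(q),.06+r*np.cos(q))
    S=proj('s3.png',Pt(h[0],0,h[1]));W=proj('w3.png',Pt(h[0],0,h[1]))
    print(th,l,'z4:',((S-[200,110])*400/120).round(),((W-[220,80])*400/220+[400,0]).round())
E
```

```text
clock 15.65 pos [ 0.5821 -0.0642  0.3486] yaw y 0.545 tool delta [ 0.0002 -0.0492  0.1315] F [-0.6 -0.3  0.2] j [-0.48  0.17  0.64  1.38 -0.1   1.63  0.69]
0.8 0 z4: [253. 147.] [555. 256.]
0.8 0.013 z4: [252. 135.] [558. 266.]
0.85 0 z4: [254. 159.] [574. 254.]
0.85 0.013 z4: [253. 148.] [579. 264.]
0.9 0 z4: [255. 172.] [592. 252.]
0.9 0.013 z4: [254. 162.] [600. 262.]
0.95 0 z4: [255. 185.] [610. 250.]
0.95 0.013 z4: [254. 176.] [620. 259.]
```

View pics/z4.png

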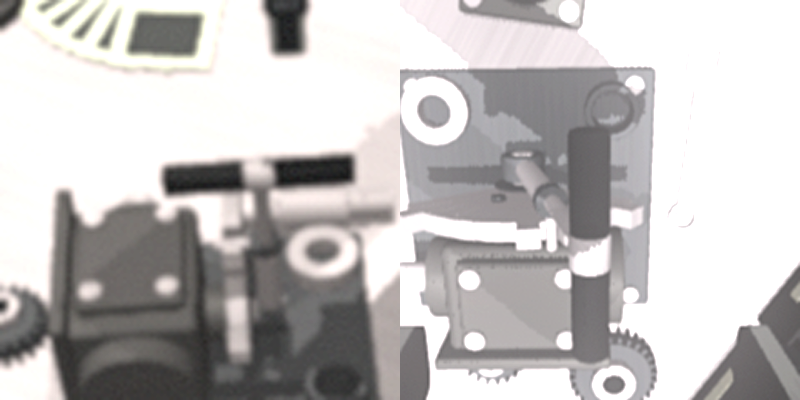

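In the last view the hub is at (260,173) in the scene half and (589,256) in the wrist half. Both fit a lever angle of about 0.88 with the handle down, while lift 0.013 doesn't fit both. The arc measured while gripping puts lift at about 0.5 mm. The gripper is clear and the small parts in view look undisturbed, so I'll hand in.

```bash
python3 -c "
from plant import *
print(close_job())"
```

```text
the job is handed in; nothing more can be done
None
```

The job is handed in with the lever in the neutral notch (about 0.88 rad, lift about 0.5 mm by my own measurements) and the gripper clear; the hand-in gave no verdict back.

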